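# Unstack the jammed beakers in the drying rack

## Task

First slide the drying rack's retaining bar fully shut so that it holds the small blue beakers down, then pull every large clear beaker straight up off its small one, never lifting a small one along with it, and stand them all on the tray without the orange flag; only then slide the bar fully open again and stand all the small beakers on the tray with the orange flag. At any time, move the jar out of its tray to the middle of the cork pad, standing upright. All beakers stay upside down as they are, standing flat inside their trays, and the other things on the bench are left alone.

Things in the scene. Friction and masses are not known exactly. Their poses are not given: they have to be found in the camera images.
- rack: low grey drying rack, plate 92 x 330 x 10 mm, fixed. Origin under its middle station on the bench; its y axis is the row: three stations at y = -80, 0, +80 mm, each a square pocket 5 mm deep whose floor is 10 mm above the bench. z up.
- bar (a joint): steel retaining bar that slides along the rack's y axis above the pockets, about 3 N of friction, stays where it is left. Value in m: 0 = fully open (its tabs lie between the stations, beakers are free to lift), 0.038 = fully shut (tabs over the rim of every small beaker, holding it down). It shuts by moving towards the rack's +y. It opens towards -y.
- bar_grip (a point): point inside the bar's red upright handle, 58 mm above the bench; the handle is 14 mm wide (rack x), 24 mm long (rack y), its top is 71 mm above the bench. It stands at x = 0, y = +139 mm of the rack when the bar is open, +177 mm when shut.
- tray_a: shallow steel tray, outer 270 mm (its x) x 120 mm (its y), rim 12 mm high, walls and floor 5 mm, fixed. Origin under its centre on the bench. The jar stands in it at the start.
- tray_b: second, identical steel tray on the other side; origin and axes as tray_a.
- flag_orange: orange flag on a short post, 72 mm high, fixed just beyond the far (+x) end of one tray, 165 mm from that tray's centre. Origin at the foot of its post.
- flag_white: the same with a white flag, at the other tray.
- pad: round cork pad, 100 mm across, 3 mm thick, fixed flat on the bench. Origin under its centre.
- jar: closed amber jar with a blue cap, 60 mm across, 36 mm high, 0.15 kg, loose. Origin at the centre of its underside, z up when upright.
- beaker1: small blue beaker standing upside down in the rack, station y = -80 mm: body 46 mm across, 75 mm high in all, rim flange 60 mm across and 4 mm thick at the bottom; about 0.1 kg; to be gripped on its body. Two sprung rubber seals on its sides (rack y, 48 to 60 mm up) grip the large beaker over it. Origin at the centre of its underside (the rim), z up.
- cover1: large clear beaker upside down over beaker1, or absent: 58 mm outer and 52 mm inner diameter, 58 mm high, wall 3 mm, closed on top, 0.06 kg. Origin at the centre of its open lower rim, z up; nested, it is 20 mm above the small one's origin. It sticks with 2 to 4 N, more than the small one weighs; raised 60 mm it is clear of it.
- beaker2: small blue beaker standing upside down in the rack, station y = 0 mm: body 46 mm across, 75 mm high in all, rim flange 60 mm across and 4 mm thick at the bottom; about 0.1 kg; to be gripped on its body. Two sprung rubber seals on its sides (rack y, 48 to 60 mm up) grip the large beaker over it. Origin at the centre of its underside (the rim), z up.
- cover2: large clear beaker upside down over beaker2, or absent: 58 mm outer and 52 mm inner diameter, 58 mm high, wall 3 mm, closed on top, 0.06 kg. Origin at the centre of its open lower rim, z up; nested, it is 20 mm above the small one's origin. It sticks with 2 to 4 N, more than the small one weighs; raised 60 mm it is clear of it.
- beaker3: small blue beaker standing upside down in the rack, station y = 80 mm: body 46 mm across, 75 mm high in all, rim flange 60 mm across and 4 mm thick at the bottom; about 0.1 kg; to be gripped on its body. Two sprung rubber seals on its sides (rack y, 48 to 60 mm up) grip the large beaker over it. Origin at the centre of its underside (the rim), z up.
- cover3: large clear beaker upside down over beaker3, or absent: 58 mm outer and 52 mm inner diameter, 58 mm high, wall 3 mm, closed on top, 0.06 kg. Origin at the centre of its open lower rim, z up; nested, it is 20 mm above the small one's origin. It sticks with 2 to 4 N, more than the small one weighs; raised 60 mm it is clear of it.
- tip_box: bystander: pipette tip box, blue with a pale cover, 85 x 120 x 70 mm, loose; origin at the centre of its underside. Leave it where it is.
- foil_dish: bystander: foil dish 94 mm across, 12 mm high, loose; origin at the centre of its underside. Leave it where it is.
- foil_dish2: bystander: second foil dish, 94 mm across, 12 mm high, loose; origin at the centre of its underside. Leave it where it is.
- screw_cap: bystander: blue screw cap 38 mm across, 16 mm high, loose; origin at the centre of its underside. Leave it where it is.
- tube_rack: bystander: purple tube rack 100 x 200 x 40 mm, loose; origin at the centre of its underside. Leave it where it is.
- wash_bottle: bystander: white wash bottle 60 mm across, 120 mm high, loose; origin at the centre of its underside. Leave it where it is.
Mind the look-alikes: they are no part of the job. What is shaped like the cover2 but red or yellow is not meant.

How it is judged (in metres and radians):
On the way, in this order (a step that is already met when the one before it is completed fails the run):
1. the retaining bar is fully shut over the small beakers' rims (value of joint bar above 0.033 m and horizontal distance between each of beaker1, beaker2, beaker3 and rack below 0.1 m and z of each of beaker1, beaker2, beaker3 in the frame of rack below 0.016 m), for 0.2 s.
2. every large beaker stands on the tray without the orange flag, the small ones are still in the rack (all of step 1 and ((horizontal distance between flag_orange and tray_a below 0.22 m and (x of cover1 in the frame of tray_b between -0.135 and 0.135 m and y of cover1 in the frame of tray_b between -0.06 and 0.06 m and height (world z) of cover1 below 0.014 m and angle between cover1's own z axis and vertical below 0.06 rad) and (x of cover2 in the frame of tray_b between -0.135 and 0.135 m and y of cover2 in the frame of tray_b between -0.06 and 0.06 m and height (world z) of cover2 below 0.014 m and angle between cover2's own z axis and vertical below 0.06 rad) and (x of cover3 in the frame of tray_b between -0.135 and 0.135 m and y of cover3 in the frame of tray_b between -0.06 and 0.06 m and height (world z) of cover3 below 0.014 m and angle between cover3's own z axis and vertical below 0.06 rad)) or (horizontal distance between flag_orange and tray_b below 0.22 m and (x of cover1 in the frame of tray_a between -0.135 and 0.135 m and y of cover1 in the frame of tray_a between -0.06 and 0.06 m and height (world z) of cover1 below 0.014 m and angle between cover1's own z axis and vertical below 0.06 rad) and (x of cover2 in the frame of tray_a between -0.135 and 0.135 m and y of cover2 in the frame of tray_a between -0.06 and 0.06 m and height (world z) of cover2 below 0.014 m and angle between cover2's own z axis and vertical below 0.06 rad) and (x of cover3 in the frame of tray_a between -0.135 and 0.135 m and y of cover3 in the frame of tray_a between -0.06 and 0.06 m and height (world z) of cover3 below 0.014 m and angle between cover3's own z axis and vertical below 0.06 rad)))), for 0.2 s.
3. the bar is fully open again, the small beakers still in the rack (value of joint bar below 0.005 m and horizontal distance between each of beaker1, beaker2, beaker3 and rack below 0.1 m and z of each of beaker1, beaker2, beaker3 in the frame of rack below 0.016 m), for 0.2 s.
At the end, for the whole second after the job is handed in: all small beakers stand flat inside the tray at the orange flag, all large ones flat inside the other tray (tilt under 0.06 rad, underside below 14 mm), the bar is open (under 5 mm), the jar stands upright within 35 mm of the cork pad's centre, and all is at rest (((horizontal distance between flag_orange and tray_a below 0.22 m and (x of beaker1 in the frame of tray_a between -0.135 and 0.135 m and y of beaker1 in the frame of tray_a between -0.06 and 0.06 m and height (world z) of beaker1 below 0.014 m and angle between beaker1's own z axis and vertical below 0.06 rad) and (x of beaker2 in the frame of tray_a between -0.135 and 0.135 m and y of beaker2 in the frame of tray_a between -0.06 and 0.06 m and height (world z) of beaker2 below 0.014 m and angle between beaker2's own z axis and vertical below 0.06 rad) and (x of beaker3 in the frame of tray_a between -0.135 and 0.135 m and y of beaker3 in the frame of tray_a between -0.06 and 0.06 m and height (world z) of beaker3 below 0.014 m and angle between beaker3's own z axis and vertical below 0.06 rad) and (x of cover1 in the frame of tray_b between -0.135 and 0.135 m and y of cover1 in the frame of tray_b between -0.06 and 0.06 m and height (world z) of cover1 below 0.014 m and angle between cover1's own z axis and vertical below 0.06 rad) and (x of cover2 in the frame of tray_b between -0.135 and 0.135 m and y of cover2 in the frame of tray_b between -0.06 and 0.06 m and height (world z) of cover2 below 0.014 m and angle between cover2's own z axis and vertical below 0.06 rad) and (x of cover3 in the frame of tray_b between -0.135 and 0.135 m and y of cover3 in the frame of tray_b between -0.06 and 0.06 m and height (world z) of cover3 below 0.014 m and angle between cover3's own z axis and vertical below 0.06 rad)) or (horizontal distance between flag_orange and tray_b below 0.22 m and (x of beaker1 in the frame of tray_b between -0.135 and 0.135 m and y of beaker1 in the frame of tray_b between -0.06 and 0.06 m and height (world z) of beaker1 below 0.014 m and angle between beaker1's own z axis and vertical below 0.06 rad) and (x of beaker2 in the frame of tray_b between -0.135 and 0.135 m and y of beaker2 in the frame of tray_b between -0.06 and 0.06 m and height (world z) of beaker2 below 0.014 m and angle between beaker2's own z axis and vertical below 0.06 rad) and (x of beaker3 in the frame of tray_b between -0.135 and 0.135 m and y of beaker3 in the frame of tray_b between -0.06 and 0.06 m and height (world z) of beaker3 below 0.014 m and angle between beaker3's own z axis and vertical below 0.06 rad) and (x of cover1 in the frame of tray_a between -0.135 and 0.135 m and y of cover1 in the frame of tray_a between -0.06 and 0.06 m and height (world z) of cover1 below 0.014 m and angle between cover1's own z axis and vertical below 0.06 rad) and (x of cover2 in the frame of tray_a between -0.135 and 0.135 m and y of cover2 in the frame of tray_a between -0.06 and 0.06 m and height (world z) of cover2 below 0.014 m and angle between cover2's own z axis and vertical below 0.06 rad) and (x of cover3 in the frame of tray_a between -0.135 and 0.135 m and y of cover3 in the frame of tray_a between -0.06 and 0.06 m and height (world z) of cover3 below 0.014 m and angle between cover3's own z axis and vertical below 0.06 rad))) and value of joint bar below 0.005 m and horizontal distance between jar and pad below 0.035 m and height (world z) of jar below 0.012 m and angle between jar's own z axis and vertical below 0.15 rad and linear speed of each of jar, beaker1, beaker2, beaker3, cover1, cover2, cover3 below 0.02 m/s); the robot touches nothing.
It fails at once if small beaker 1 is lifted while the large one is still on it (large one 20 mm up, yet less than 10 mm up on the small one) (z of cover1 in the frame of rack above 0.05 m and horizontal distance between cover1 and beaker1 below 0.02 m and z of cover1 in the frame of beaker1 below 0.03 m).
It fails at once if small beaker 2 is lifted while the large one is still on it (large one 20 mm up, yet less than 10 mm up on the small one) (z of cover2 in the frame of rack above 0.05 m and horizontal distance between cover2 and beaker2 below 0.02 m and z of cover2 in the frame of beaker2 below 0.03 m).
It fails at once if small beaker 3 is lifted while the large one is still on it (large one 20 mm up, yet less than 10 mm up on the small one) (z of cover3 in the frame of rack above 0.05 m and horizontal distance between cover3 and beaker3 below 0.02 m and z of cover3 in the frame of beaker3 below 0.03 m).
It fails at once if one of the bystanders is moved more than 30 mm (distance of any of tip_box, foil_dish, foil_dish2, screw_cap, tube_rack, wash_bottle from where it was at the start of the episode above 0.03 m).
Of cover1, cover2, cover3 only 1 to 3 are there at a start; the rules pass over those that are not, and their reading is None.
At some moment in a run one of jar may be knocked a few centimetres aside while the robot is not near it.
It also fails if it takes over 210 s, if anything falls off the work surface, if the arm or the gripper's body presses on something with over 40 N, if the wrist force passes 120 N, or if a joint passes its speed limit or range.

## Robot

A 6-joint arm with a two-finger parallel gripper is mounted at the origin on the work surface. World frame = base frame: x ahead of the robot, y to its left, z up, the work surface at z = 0. Lengths are in mm, angles in rad, forces in N, time in s.
With the tool pointing down it reaches from about 350 to 975 mm from the base axis. Payload 7.1 kg.
Tool frame: the origin (TCP) lies midway between the tips of the shut fingers; the grasp point (between the pads) lies 19 mm behind it (ctrl.grip_depth is the distance from the TCP to the grasp point, in mm); z points along the fingers, y is the line along which they close (so a half turn about z gives the same grasp; the last joint's range is limited). The gripper opens to 88 mm and grips with 3 to 60 N. Pads are 20 mm wide; open, the fingers measure 115 mm over their backs; the gripper's body (75 mm by 178 mm) begins 61 mm behind the grasp point.
Start: joints at [1.184, 0.423, 1.63, -0, 1.089, -0.019], TCP at [224.695, 583.195, 222.675] pointing down, gripper open.
Joint ranges: [-3, 3], [-0.9, 2.11], [0.09, 2.58], [-1.31, 4.45], [0.11, 2.69], [-2.54, 2.54]. Speed limits (rad/s): [2.39, 2.39, 3.01, 3.14, 3.14, 3.14].

## Interface

Orientations are given as a rotation vector (axis times angle).
In Python, from workcell import get_obs, vision, ctrl gives the robot as it stands.
- The arm moves only by the tool step_arm, never from a script. Its argument "plan" is a list of rows, each a list of 7 numbers: the opening, from -1 (shut) to 1 (fully open), then the shift along the tool's x, y, z as a fraction of full scale, then the turn, a rotation vector about the tool's x, y, z as a fraction of full scale. In form: [[fingers, dx, dy, dz, wx, wy, wz], ...]. A call has 1 to 20 rows; each row shifts and turns the commanded pose from where the row before left it, along the tool's axes as they then stand; what a row does not reach is not made up. Full scale, the value 1, is 50 mm for a shift and 0.12 rad for a turn. A row lasts 1/8 s, in which the tool goes at most 62.5 mm and 10.7 degrees, less where a joint would pass 70% of its speed; a pose out of reach is approached as far as the arm can. A call with a number of a shift or a turn outside -1 to 1 is refused whole. A call with a gripper value outside its range is refused whole. The fingers move at their own pace and stop on an object; the grip force is fixed at half the most. Time passes only in rows, so rows that do not move let the fingers close. It gives the time, the measured TCP pose, the force, the opening and the grip force at its end, in the units of the state.
- get_obs(): the state, without advancing time (a new reading comes with each control period).
- vision.get_image(name): name is "scene" or "top" or "wrist"; returns a dict with "pixels" (400x640x3 uint8, red, green, blue), "depth" (400x640 float32, mm along the optical axis (not along the pixel's ray), 0 where there is no reading), "fx", "fy", "cx", "cy" (pixels), "T" (4x4, takes a point from camera to world coordinates); the wrist camera has in their place "T_tool_cam" (4x4, takes a point from camera to tool coordinates, whose origin is the TCP and whose axes are the flange's). Camera axes: x right, y down, z forward; pixel columns grow to the right and rows downward; lengths in mm; the calibration is good to about 2 mm. The wrist camera is an equidistant fisheye: a pixel r from the principal point sees the ray r / f radians off the axis. A picture is of the moment at which its call begins: read the wrist's pose just before it.
- ctrl.close_job(): hands the job in; it is judged then, once.
The state is a dict: "t": time; "qpos": joint angles; "qvel": joint speeds; "joint_torque": joint torques, N m; "ee_pos": TCP position; "orientation": TCP orientation; "ft_force": force on the tool from outside, world axes, zero at the start; "moment": the same for the moment, N m; "width": finger opening in mm; "grasp_force": force on a finger pad.
Only numpy, scipy, OpenCV 4.12 (cv2) and the standard library are available. Lean on these libraries where they do the work, as an engineer would, in place of code of your own. Each camera call takes 0.05 s, during which the arm holds its last target. There are 200 camera calls.

## Working session

There is one attempt and no reset: what is moved stays moved. The work goes in short steps, Python scripts to look and compute and a tool call to move; the robot and the scene stay as the last step left them, time stands still between calls to the robot, and variables do not carry over. Pictures are saved under pics/ and viewed, at most 14 in all, crops included, and the job is handed in when it is done.

Besides the shell and the picture viewer there is one more tool, called after "Call:" by a JSON object that holds its "api" and its "payload", one argument or row to a line. step_arm: Moves the arm, as the interface text tells. Its arguments: {"type":"object","properties":{"plan":{"type":"array","items":{"type":"array","items":{"type":"number","minimum":-1,"maximum":1}}}},"required":["plan"]}

```bash
ls; mkdir -p pics; cat > h.py <<'E'
import numpy as np, cv2
from workcell import get_obs, vision, ctrl
def grab(n):
    im=vision.get_image(n); np.savez('/tmp/%s.npz'%n,**{k:v for k,v in im.items()}); return im
def load(n): return dict(np.load('/tmp/%s.npz'%n))
def cloud(im):
    d=im['depth']; v,u=np.mgrid[:d.shape[0],:d.shape[1]]
    P=np.stack([(u-im['cx'])*d/im['fx'],(v-im['cy'])*d/im['fy'],d,np.ones_like(d)],-1)
    return (P@im['T'].T)[...,:3]
E
python3 - <<'E'
from h import *
for n in('top','scene'):
    im=grab(n); cv2.imwrite('pics/%s0.png'%n,cv2.resize(im['pixels'][...,::-1],(800,500)))
    print(n,im['fx'],im['cx'],im['cy'],im['T'].round(3).tolist())
print(get_obs())
E
```

```text
pics
top 388.14903680984503 313.3714528766356 191.42358376573307 [[-0.027, -0.988, 0.15, 378.795], [-0.999, 0.03, 0.018, 21.219], [-0.023, -0.149, -0.989, 1257.789], [0.0, 0.0, 0.0, 1.0]]
scene 399.6203614589258 316.7622182730838 200.67543680357386 [[0.778, 0.414, -0.472, 1200.322], [0.628, -0.512, 0.586, -766.338], [0.001, -0.752, -0.659, 947.447], [0.0, 0.0, 0.0, 1.0]]
{'t': 0.1, 'qpos': array([ 1.18400017e+00,  4.23762411e-01,  1.63058457e+00, -4.45625384e-06,
        1.08860961e+00, -1.89979358e-02]), 'qvel': array([ 0.00183291, -0.00200609, -0.00284416, -0.00047416, -0.00095826,
       -0.00025111]), 'joint_torque': array([-1.86876114e-04, -5.45611525e+01, -2.74324322e+01,  6.46048458e-02,
        1.87821809e-02, -3.03946479e-05]), 'ee_pos': array([224.51647302, 582.75445817, 221.99208557]), 'orientation': array([-5.74432328e-01, -3.08835311e+00,  2.09959322e-03]), 'ft_force': array([ 0.41622149,  0.94290517, -0.55628181]), 'moment': array([ 0.01858751, -0.02736544, -0.0167362 ]), 'grasp_force': 0.0, 'width': 87.5117735583264}
```

View pics/top0.png

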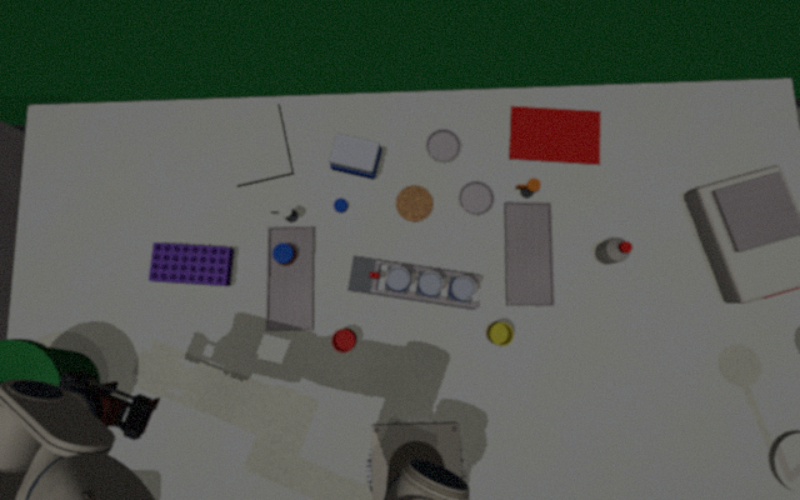

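View pics/scene0.png

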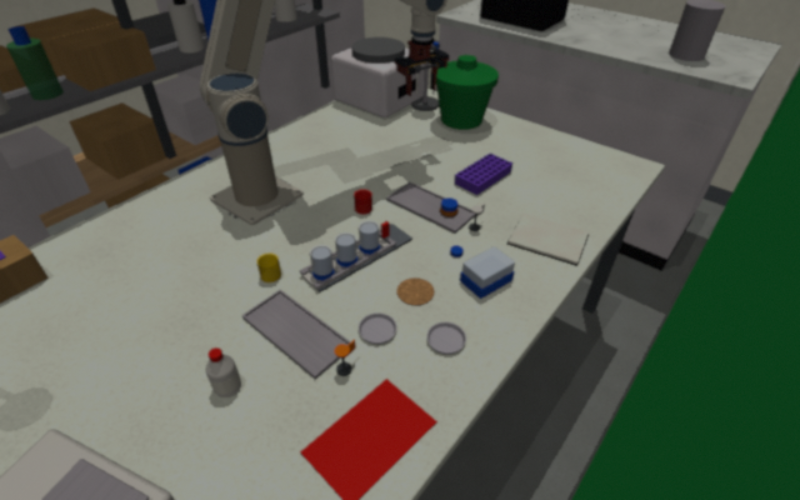

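The top view shows the rack at about (415,282) with three covers at (398,279), (430,284) and (463,288), and the red handle at (375,275). The jar is in the left tray at (284,253) next to the white flag at (292,214). The orange flag is at (533,186), beside the right tray. The red (344,340) and yellow (500,333) beakers are look-alikes and stay where they are.

```bash
python3 - <<'E'
from h import *
im=load('top'); P=cloud(im); px=im['pixels'].astype(int)
def proj(u,v,z):
    r=im['T'][:3,:3]@np.array([(u-im['cx'])/im['fx'],(v-im['cy'])/im['fy'],1]); c=im['T'][:3,3]
    return (c+r*(z-c[2])/r[2])[:2].round(1)
hsv=cv2.cvtColor(im['pixels'],cv2.COLOR_RGB2HSV)
def blobs(m,name,mn=15):
    n,l,s,c=cv2.connectedComponentsWithStats(m.astype(np.uint8))
    for i in range(1,n):
        if s[i,4]>=mn:
            q=P[l==i]; print(name,c[i].round(1),s[i,4],'med',np.median(q,0).round(1),'mn',np.percentile(q,3,0).round(0),'mx',np.percentile(q,97,0).round(0))
W=(P[...,0]>300)&(P[...,0]<850)&(abs(P[...,1])<450)&(im['depth']>0)
blobs(W&(P[...,2]>76)&(P[...,2]<130),'z>76')
blobs(W&(P[...,2]>28)&(P[...,2]<76),'28-76')
H,S,V=hsv[...,0],hsv[...,1],hsv[...,2]
blobs(W&((H<8)|(H>172))&(S>120),'red',6)
blobs(W&(H>8)&(H<22)&(S>90),'orange',6)
blobs(W&(H>100)&(H<130)&(S>120),'blue')
bench=(P[...,2]<5)&W; print('bench z',np.median(P[bench][:,2]))
# grey plates: dark vs bench
g=W&(P[...,2]<30)&(V<np.median(V[bench])*0.82)&(S<60)
n,l,s,c=cv2.connectedComponentsWithStats(g.astype(np.uint8))
for i in range(1,n):
    if s[i,4]>600:
        pts=np.argwhere(l==i)[:,::-1].astype(np.float32); r=cv2.minAreaRect(pts); b=cv2.boxPoints(r)
        print('grey',c[i].round(1),s[i,4],[proj(*p,10).tolist() for p in b])
big=cv2.resize(im['pixels'][145:275,200:460,::-1],(800,400),interpolation=cv2.INTER_CUBIC)
cv2.imwrite('pics/crop1.png',np.clip(big*1.6,0,255).astype(np.uint8))
E
```

```text
z>76 [318.2 222.1] 287 med [462.3  31.   88.4] mn [438.   7.  85.] mx [487.  55.  92.]
z>76 [344.4 226.2] 288 med [448.  -47.2  88.5] mn [424. -73.  83.] mx [472. -22.  92.]
z>76 [370.9 230. ] 295 med [ 434.1 -126.3   88.4] mn [ 410. -151.   84.] mx [ 458. -102.   92.]
28-76 [283.9 123.8] 1046 med [779.9 131.1  69.6] mn [739.  75.  32.] mx [827. 188.  74.]
28-76 [424.4 147.8] 122 med [ 685.6 -309.8   71.3] mn [ 672. -330.   48.] mx [ 700. -277.   76.]
28-76 [226.4 168.2] 106 med [641.  311.9  71.7] mn [626. 295.  51.] mx [655. 345.  75.]
28-76 [226.1 202.3] 227 med [537.1 321.5  40.9] mn [515. 299.  35.] mx [560. 345.  46.]
28-76 [299.5 220. ] 39 med [471.6  89.5  69.9] mn [465.  77.  50.] mx [478.  99.  73.]
28-76 [362.1 232.4] 28 med [ 429.  -100.6   55. ] mn [ 409. -114.   34.] mx [454. -98.  74.]
28-76 [400.5 266.4] 299 med [ 324.  -213.7   57.8] mn [ 301. -240.   38.] mx [ 346. -189.   62.]
28-76 [274.6 270.7] 251 med [320.  166.9  57.9] mn [302. 142.  45.] mx [341. 194.  63.]
red [434.4 116.6] 1189 med [ 809.4 -368.1    3.5] mn [ 770. -445.   -1.] mx [ 848. -284.    8.]
red [29
[... 295 characters left out ...]
.2 -17.1   3.5] mn [623. -57.  -1.] mx [705.  23.   8.]
orange [235.3 206. ] 6 med [527.5 297.9  13.3] mn [521. 296.   9.] mx [533. 301.  18.]
blue [283.4 137. ] 88 med [747.2 136.2  33.2] mn [735.  85.  20.] mx [761. 193.  41.]
blue [272.3 163.7] 81 med [662.5 176.9  16.6] mn [649. 162.  12.] mx [677. 191.  20.]
blue [226.3 202.3] 210 med [537.1 321.1  40.9] mn [515. 298.  37.] mx [560. 344.  45.]
bench z 0.659744103315461
grey [422.4 199.8] 2367 [[659.6, -250.6], [657.9, -375.5], [387.4, -359.7], [388.6, -238.8]]
grey [226.4 236.9] 2583 [[613.1, 458.8], [610.5, 210.9], [300.3, 207.0], [301.6, 445.7]]
grey [323.7 224.5] 1641 [[438.5, 162.0], [531.8, 146.5], [470.6, -188.3], [379.2, -169.4]]
```

View pics/crop1.png

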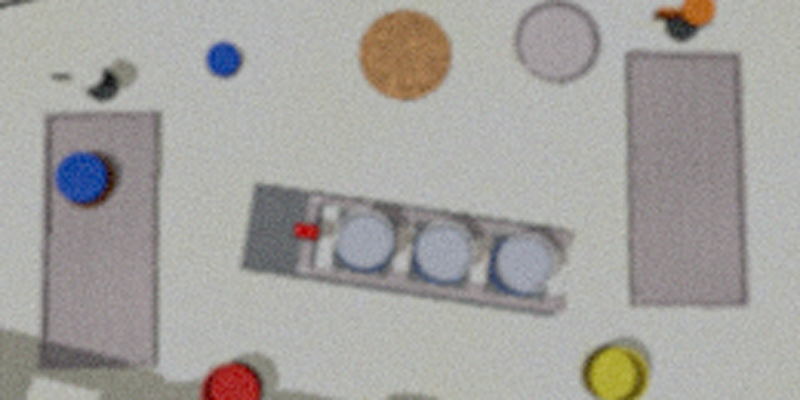

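The crop confirms three clear covers at the stations. It also shows the white flag next to the jar's tray (tray_a), so covers go there and small beakers go to the right tray. Rack yaw is about -0.1775 rad, and the handle at (471.7,88.5) agrees with the geometry. I'll start with the jar.

Call:
{"api": "step_arm", "payload": {
  "plan": [
    [1,-0.77,-0.263,0,0,0,0],
    [1,-0.77,-0.263,0,0,0,0],
    [1,-0.77,-0.263,0,0,0,0],
    [1,-0.77,-0.263,0,0,0,0],
    [1,-0.77,-0.263,0,0,0,0],
    [1,-0.77,-0.263,0,0,0,0],
    [1,-0.77,-0.263,0,0,0,0],
    [1,-0.77,-0.263,0,0,0,0],
    [1,-0.77,-0.263,0,0,0,0],
    [1,-0.77,-0.263,0,0,0,0],
    [1,0,0,0,0,0,1],
    [1,0,0,0,0,0,1],
    [1,0,0,0,0,0,1],
    [1,0,0,0,0,0,1],
    [1,0,0,0,0,0,1],
    [1,0,0,0,0,0,1],
    [1,0,0,0,0,0,1],
    [1,0,0,0,0,0,1],
    [1,0,0,0,0,0,1],
    [1,0,0,0,0,0,1]
  ]
}}

```text
t: 2.6
ee_pos: [536.4, 321.9, 222.2]
orientation: [-2.222, -2.22, 0.001]
ft_force: [0.0, -0.2, -0.3]
width: 87.9
grasp_force: 0.0
```

Call:
{"api": "step_arm", "payload": {
  "plan": [
    [1,0,0,0,0,0,1],
    [1,0,0,0,0,0,0.504],
    [1,0,0,0,0,0,0],
    [1,0,0,0,0,0,0]
  ]
}}

```text
t: 3.1
ee_pos: [536.5, 322.0, 222.4]
orientation: [-2.408, -2.017, 0.001]
ft_force: [0.5, 0.3, 0.2]
width: 87.6
grasp_force: 0.0
```

```bash
cat >> h.py <<'E'
from scipy.spatial.transform import Rotation as Ro
def to(x,y,z,phi=-0.1775):
    o=get_obs(); R=Ro.from_rotvec(o['orientation']).as_matrix(); p=o['ee_pos']
    G=np.array([[-np.sin(phi),np.cos(phi),0],[np.cos(phi),np.sin(phi),0],[0,0,-1]]).T
    d=R.T@(np.array([x,y,z])-p)/50; w=Ro.from_matrix(R.T@G).as_rotvec()/.12
    print('pos',p.round(1),'units',d.round(3),'turn',w.round(3),'w',round(o['width'],1),'F',o['ft_force'].round(1),'t',round(o['t'],2))
E
python3 - <<'E'
from h import *
im=load('top')
def proj(u,v,z):
    r=im['T'][:3,:3]@np.array([(u-im['cx'])/im['fx'],(v-im['cy'])/im['fy'],1]); c=im['T'][:3,3]
    return (c+r*(z-c[2])/r[2])[:2].round(1)
for n,C in dict(A=[(46,113),(160,113),(158,368),(40,368)],B=[(628,52),(739,54),(747,302),(632,305)]).items():
    Q=np.array([proj(200+x/3.077,145+y/3.077,12) for x,y in C]); print(n,Q.tolist(),Q.mean(0))
to(537.1,321.3,222)
E
```

```text
A [[609.7, 365.9], [605.9, 244.0], [339.3, 247.0], [342.5, 369.2]] [474.35  306.525]
B [[656.1, -254.8], [650.2, -371.6], [390.0, -360.0], [390.1, -242.4]] [ 521.6 -307.2]
pos [536.5 322.  222.4] units [-0.011  0.013  0.009] turn [-0.003  0.003  0.01 ] w 87.6 F [0.5 0.3 0.2] t 3.1
```

Call:
{"api": "step_arm", "payload": {
  "plan": [
    [1,0,0,0.8,0,0,0],
    [1,0,0,0.8,0,0,0],
    [1,0,0,0.8,0,0,0],
    [1,0,0,0.8,0,0,0],
    [1,0,0,0.6,0,0,0],
    [1,0,0,0.3,0,0,0],
    [1,0,0,0.13,0,0,0],
    [1,0,0,0,0,0,0],
    [-1,0,0,0,0,0,0],
    [-1,0,0,0,0,0,0],
    [-1,0,0,0,0,0,0],
    [-1,0,0,0,0,0,0],
    [-1,0,0,0,0,0,0],
    [-1,0,0,0,0,0,0],
    [-1,0,0,-0.4,0,0,0],
    [-1,0,0,-0.8,0,0,0],
    [-1,0,0,-0.8,0,0,0],
    [-1,0,0,-0.8,0,0,0],
    [-1,0,0,0,0,0,0]
  ]
}}

```text
t: 5.48
ee_pos: [538.7, 323.3, 155.8]
orientation: [2.409, 2.015, 0.011]
ft_force: [-0.7, -0.6, -1.6]
width: 56.0
grasp_force: 25.8
```

```bash
python3 - <<'E'
from h import *
to(664.2,-17.1,8.5)
E
```

```text
pos [538.7 323.3 155.8] units [-6.271  3.655  2.936] turn [ 0.047 -0.04   0.   ] w 56.0 F [-0.7 -0.6 -1.6] t 5.47
```

Call:
{"api": "step_arm", "payload": {
  "plan": [
    [-1,-0.627,0.365,0,0,0,0],
    [-1,-0.627,0.365,0,0,0,0],
    [-1,-0.627,0.365,0,0,0,0],
    [-1,-0.627,0.365,0,0,0,0],
    [-1,-0.627,0.365,0,0,0,0],
    [-1,-0.627,0.365,0,0,0,0],
    [-1,-0.627,0.365,0,0,0,0],
    [-1,-0.627,0.365,0,0,0,0],
    [-1,-0.627,0.365,0,0,0,0],
    [-1,-0.627,0.365,0,0,0,0],
    [-1,0,0,0,0,0,0],
    [-1,0,0,0.8,0,0,0],
    [-1,0,0,0.8,0,0,0],
    [-1,0,0,0.6,0,0,0],
    [-1,0,0,0.3,0,0,0],
    [-1,0,0,0,0,0,0]
  ]
}}

```text
t: 7.48
ee_pos: [659.9, -18.1, 25.1]
orientation: [-2.408, -2.015, 0.003]
ft_force: [0.1, -0.2, -1.1]
width: 55.7
grasp_force: 25.8
```

```bash
python3 - <<'E'
from h import *
to(664.2,-17.1,8.5)
im=grab('scene'); cv2.imwrite('pics/s1.png',cv2.resize(im['pixels'][130:330,220:480,::-1],(780,600)))
E
```

```text
pos [659.9 -18.1  25.1] units [0.035 0.082 0.332] turn [-0.021  0.002  0.004] w 55.7 F [ 0.1 -0.2 -1.1] t 7.47
```

View pics/s1.png

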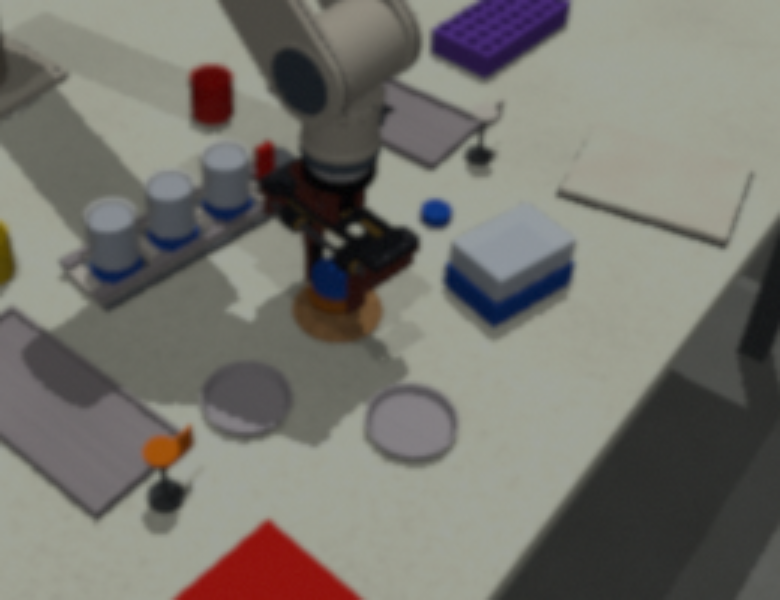

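```bash
python3 - <<'E'
from h import *
im=load('scene'); P=cloud(im); h=cv2.cvtColor(im['pixels'],cv2.COLOR_RGB2HSV)
m=(h[...,0]>100)&(h[...,0]<130)&(h[...,1]>120)&(np.hypot(P[...,0]-664,P[...,1]+17)<60)&(im['depth']>0)
q=P[m]; print(len(q),q.min(0).round(),q.max(0).round(),np.median(q,0).round(1))
for k in np.linspace(q[:,1].min(),q[:,1].max(),7)[:-1]:
    s=q[abs(q[:,1]-k-4)<4]; print(round(k),len(s),s.mean(0).round(1) if len(s) else '', s[:,2].max().round() if len(s) else '')
E
```

```text
132 [630. -61.  42.] [703.  -9. 203.] [661.1 -33.9  55.3]
-61 9 [688.9 -58.1 125.1] 203.0
-52 3 [662.5 -45.9  52.6] 55.0
-43 34 [663.  -39.6  53. ] 67.0
-35 30 [667.4 -31.8  55.8] 77.0
-26 22 [653.7 -22.3  55.6] 58.0
-18 19 [649.3 -14.5  55.5] 58.0
```

The jar is held level with its cap at z≈55, but about 11 mm off centre in -y. I'll correct for that and set it down.

Call:
{"api": "step_arm", "payload": {
  "plan": [
    [-1,0.25,0.08,0.1,0,0,0],
    [-1,0,0,0.15,0,0,0],
    [-1,0,0,0.07,0,0,0],
    [-1,0,0,0,0,0,0],
    [-1,0,0,0,0,0,0],
    [1,0,0,0,0,0,0],
    [1,0,0,0,0,0,0],
    [1,0,0,0,0,0,0],
    [1,0,0,0,0,0,0],
    [1,0,0,-0.5,0,0,0],
    [1,0,0,-1,0,0,0],
    [1,0,0,-1,0,0,0],
    [1,0,0,-0.5,0,0,0],
    [1,0,0,0,0,0,0]
  ]
}}

```text
t: 9.28
ee_pos: [668.6, -7.2, 162.6]
orientation: [2.407, 2.014, 0.005]
ft_force: [-0.5, 0.1, -0.1]
width: 88.0
grasp_force: 0.0
```

```bash
cat >> h.py <<'E'
def jar():
    im=grab('scene'); P=cloud(im); h=cv2.cvtColor(im['pixels'],cv2.COLOR_RGB2HSV)
    m=(h[...,0]>100)&(h[...,0]<130)&(h[...,1]>120)&(np.hypot(P[...,0]-664,P[...,1]+17)<80)&(im['depth']>0)&(P[...,2]>20)&(P[...,2]<60)
    q=P[m]; t=q[q[:,2]>34]; print('jar',len(q),'centre',((np.percentile(t,2,0)+np.percentile(t,98,0))/2).round(1),'z',np.percentile(q[:,2],[2,50,98]).round(1))
E
python3 - <<'E'
from h import *
jar(); to(471.9,88.8,40)
E
```

```text
jar 163 centre [668.3 -10.4  39.3] z [27.1 39.5 43.2]
pos [667.3  -7.2 160.6] units [ 1.199 -4.188  2.406] turn [ 0.011 -0.001 -0.   ] w 87.6 F [-0.6 -0.8 -0.3] t 9.32
```

Call:
{"api": "step_arm", "payload": {
  "plan": [
    [1,0.15,-0.523,0,0,0,0],
    [1,0.15,-0.523,0,0,0,0],
    [1,0.15,-0.523,0,0,0,0],
    [1,0.15,-0.523,0,0,0,0],
    [1,0.15,-0.523,0,0,0,0],
    [1,0.15,-0.523,0,0,0,0],
    [1,0.15,-0.523,0,0,0,0],
    [1,0.15,-0.523,0,0,0,0],
    [1,0,0,0,0,0,0],
    [1,0,0,0.7,0,0,0],
    [1,0,0,0.7,0,0,0],
    [1,0,0,0.6,0,0,0],
    [1,0,0,0.4,0,0,0],
    [1,0,0,0,0,0,0]
  ]
}}

```text
t: 11.08
ee_pos: [470.9, 88.3, 38.1]
orientation: [-2.408, -2.014, 0.006]
ft_force: [0.3, -0.3, 0.3]
width: 88.3
grasp_force: 0.0
```

```bash
python3 - <<'E'
from h import *
to(471.9,88.8,40)
E
```

```text
pos [470.9  88.3  38.1] units [ 0.014  0.018 -0.038] turn [-0.032  0.012 -0.002] w 88.3 F [ 0.3 -0.3  0.3] t 11.07
```

Call:
{"api": "step_arm", "payload": {
  "plan": [
    [-1,0,0.02,0,0,0,0],
    [-1,0,0,0,0,0,0],
    [-1,0,0,0,0,0,0],
    [-1,0,0,0,0,0,0],
    [-1,0,0,0,0,0,0],
    [-1,0,0,0,0,0,0],
    [-1,0,0,0,0,0,0],
    [-1,0,0,0,0,0,0],
    [-1,0.1,0,0,0,0,0],
    [-1,0.15,0,0,0,0,0],
    [-1,0.15,0,0,0,0,0],
    [-1,0.15,0,0,0,0,0],
    [-1,0.15,0,0,0,0,0],
    [-1,0.08,0,0,0,0,0],
    [-1,0,0,0,0,0,0],
    [-1,0,0,0,0,0,0]
  ]
}}

```text
t: 13.08
ee_pos: [479.5, 126.4, 40.1]
orientation: [2.409, 2.016, -0.002]
ft_force: [0.8, -10.0, -0.2]
width: 14.0
grasp_force: 30.0
```

```bash
python3 - <<'E'
from h import *
to(478.9,126.3,40)
E
```

```text
pos [479.5 126.4  40.1] units [-0.003 -0.012  0.003] turn [-0.002  0.01   0.005] w 14.0 F [  0.8 -10.   -0.2] t 13.07
```

The bar hit its end stop after 38 mm with a 10 N reaction, so it's shut. Next is cover3.

Call:
{"api": "step_arm", "payload": {
  "plan": [
    [1,-0.01,0,0,0,0,0],
    [1,0,0,0,0,0,0],
    [1,0,0,0,0,0,0],
    [1,0,0,0,0,0,0],
    [1,0,0,-0.5,0,0,0],
    [1,0,0,-0.9,0,0,0],
    [1,0,0,-0.9,0,0,0],
    [1,-0.48,0,0,0,0,0],
    [1,-0.48,0,0,0,0,0],
    [1,-0.48,0,0,0,0,0],
    [1,-0.48,0,0,0,0,0],
    [1,0,0,0,0,0,0],
    [1,0,0,0,0,0,0]
  ]
}}

```text
t: 14.7
ee_pos: [462.8, 32.5, 155.2]
orientation: [-2.41, -2.015, -0.001]
ft_force: [-0.3, -0.2, 0.0]
width: 88.0
grasp_force: 0.0
```

```bash
python3 - <<'E'
from h import *
to(462.3,31,53)
im=load('scene')
im=grab('top'); P=cloud(im)
h=cv2.cvtColor(im['pixels'],cv2.COLOR_RGB2HSV)
m=((h[...,0]<8)|(h[...,0]>172))&(h[...,1]>120)&(np.hypot(P[...,0]-479,P[...,1]-127)<25)&(P[...,2]>60)
print('handle',m.sum(),np.median(P[m],0).round(1))
E
```

```text
pos [462.8  32.5 155.2] units [-0.032 -0.005  2.045] turn [ 0.002 -0.002 -0.003] w 88.0 F [-0.3 -0.2  0. ] t 14.7
handle 0 [nan nan nan]
  return _methods._mean(a, axis=axis, dtype=dtype,
  ret = um.true_divide(
```

Call:
{"api": "step_arm", "payload": {
  "plan": [
    [1,-0.03,0,0.6,0,0,0],
    [1,0,0,0.6,0,0,0],
    [1,0,0,0.5,0,0,0],
    [1,0,0,0.34,0,0,0],
    [1,0,0,0,0,0,0],
    [-1,0,0,0,0,0,0],
    [-1,0,0,0,0,0,0],
    [-1,0,0,0,0,0,0],
    [-1,0,0,0,0,0,0],
    [-1,0,0,0,0,0,0],
    [-1,0,0,-0.1,0,0,0],
    [-1,0,0,-0.1,0,0,0],
    [-1,0,0,-0.1,0,0,0],
    [-1,0,0,0,0,0,0]
  ]
}}

```text
t: 16.5
ee_pos: [462.6, 30.6, 68.6]
orientation: [2.409, 2.016, 0.001]
ft_force: [1.3, -0.5, -1.8]
width: 58.0
grasp_force: 30.0
```

```bash
python3 - <<'E'
from h import *
to(474.5-85,306.5,200)
im=grab('scene'); cv2.imwrite('pics/s2.png',cv2.resize(im['pixels'][150:250,220:350,::-1],(780,600)))
E
```

```text
pos [462.6  30.6  68.6] units [ 5.173 -2.411 -2.629] turn [ 0.007 -0.001  0.   ] w 58.0 F [ 1.3 -0.5 -1.8] t 16.5
```

View pics/s2.png

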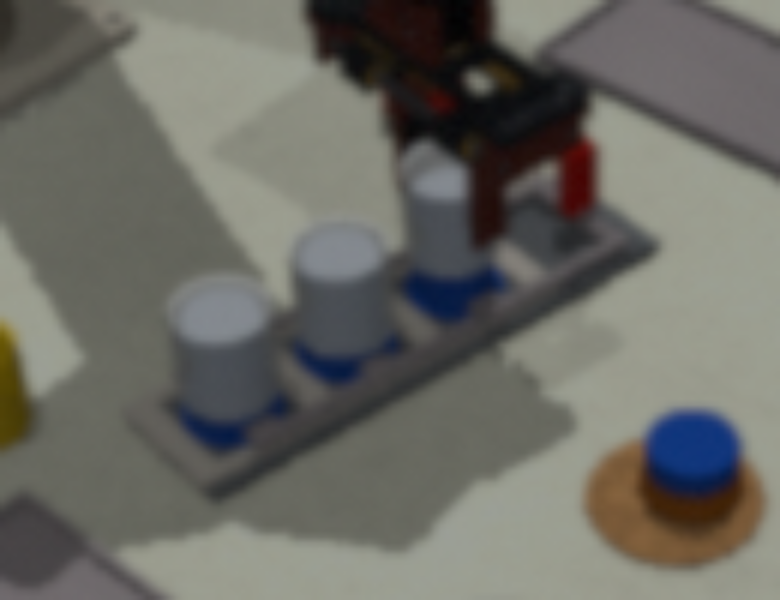

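Cover3 is rising while its blue beaker stays in the pocket, and the red handle is at the shut end. I'll carry on to the tray.

Call:
{"api": "step_arm", "payload": {
  "plan": [
    [-1,0,0,-0.2,0,0,0],
    [-1,0,0,-0.3,0,0,0],
    [-1,0,0,-0.4,0,0,0],
    [-1,0,0,-0.5,0,0,0],
    [-1,0,0,-0.4,0,0,0],
    [-1,0.517,-0.241,0,0,0,0],
    [-1,0.517,-0.241,0,0,0,0],
    [-1,0.517,-0.241,0,0,0,0],
    [-1,0.517,-0.241,0,0,0,0],
    [-1,0.517,-0.241,0,0,0,0],
    [-1,0.517,-0.241,0,0,0,0],
    [-1,0.517,-0.241,0,0,0,0],
    [-1,0.517,-0.241,0,0,0,0],
    [-1,0.517,-0.241,0,0,0,0],
    [-1,0.517,-0.241,0,0,0,0],
    [-1,0,0,0,0,0,0],
    [-1,0,0,0.8,0,0,0],
    [-1,0,0,0.8,0,0,0],
    [-1,0,0,0.5,0,0,0],
    [-1,0,0,0,0,0,0]
  ]
}}

```text
t: 19.05
ee_pos: [388.6, 304.8, 52.3]
orientation: [-2.41, -2.015, 0.006]
ft_force: [0.4, -0.6, -1.1]
width: 57.9
grasp_force: 30.0
```

```bash
python3 - <<'E'
from h import *
to(474.5-85,306.5,29.3)
E
```

```text
pos [388.6 304.8  52.3] units [0.038 0.012 0.46 ] turn [-0.019  0.022 -0.004] w 57.9 F [ 0.4 -0.6 -1.1] t 19.05
```

Call:
{"api": "step_arm", "payload": {
  "plan": [
    [-1,0.03,0,0.3,0,0,0],
    [-1,0,0,0.16,0,0,0],
    [-1,0,0,0,0,0,0],
    [0.5,0,0,0,0,0,0],
    [0.5,0,0,0,0,0,0],
    [0.5,0,0,-0.3,0,0,0],
    [0.5,0,0,-0.7,0,0,0],
    [1,0,0,-0.7,0,0,0],
    [1,0,0,-0.7,0,0,0],
    [1,-0.676,0.24,0,0,0,0],
    [1,-0.676,0.24,0,0,0,0],
    [1,-0.676,0.24,0,0,0,0],
    [1,-0.676,0.24,0,0,0,0],
    [1,-0.676,0.24,0,0,0,0],
    [1,-0.676,0.24,0,0,0,0],
    [1,-0.676,0.24,0,0,0,0],
    [1,-0.676,0.24,0,0,0,0],
    [1,-0.676,0.24,0,0,0,0],
    [1,-0.676,0.24,0,0,0,0]
  ]
}}

```text
t: 21.42
ee_pos: [448.4, -47.3, 151.3]
orientation: [2.409, 2.015, 0.002]
ft_force: [0.3, -0.3, 0.1]
width: 87.7
grasp_force: 0.0
```

Call:
{"api": "step_arm", "payload": {
  "plan": [
    [1,0,0,0,0,0,0],
    [1,0,0,0,0,0,0]
  ]
}}

```text
t: 21.68
ee_pos: [447.9, -45.8, 150.7]
orientation: [2.41, 2.015, 0.001]
ft_force: [-0.4, 0.5, 0.1]
width: 87.7
grasp_force: 0.0
```

```bash
python3 - <<'E'
from h import *
to(448,-47.2,53)
im=grab('top'); P=cloud(im)
m=(P[...,2]>55)&(P[...,2]<75)&(np.hypot(P[...,0]-389,P[...,1]-306)<45); print(m.sum(),np.median(P[m],0))
E
```

```text
pos [447.9 -45.8 150.7] units [-0.028  0.006  1.954] turn [ 0.003 -0.002 -0.005] w 87.7 F [-0.4  0.5  0.1] t 21.68
286 [389.63862146 306.62912335  62.96793382]
```

Call:
{"api": "step_arm", "payload": {
  "plan": [
    [1,-0.03,0,0.6,0,0,0],
    [1,0,0,0.6,0,0,0],
    [1,0,0,0.5,0,0,0],
    [1,0,0,0.25,0,0,0],
    [1,0,0,0,0,0,0],
    [-1,0,0,0,0,0,0],
    [-1,0,0,0,0,0,0],
    [-1,0,0,0,0,0,0],
    [-1,0,0,0,0,0,0],
    [-1,0,0,0,0,0,0],
    [-1,0,0,-0.1,0,0,0],
    [-1,0,0,-0.1,0,0,0],
    [-1,0,0,-0.1,0,0,0],
    [-1,0,0,-0.2,0,0,0],
    [-1,0,0,-0.3,0,0,0],
    [-1,0,0,-0.4,0,0,0],
    [-1,0,0,-0.5,0,0,0],
    [-1,0,0,-0.4,0,0,0],
    [-1,0,0,0,0,0,0]
  ]
}}

```text
t: 24.1
ee_pos: [449.3, -47.7, 159.9]
orientation: [2.407, 2.014, 0.005]
ft_force: [-0.6, 0.3, -0.1]
width: 58.1
grasp_force: 30.0
```

Call:
{"api": "step_arm", "payload": {
  "plan": [
    [-1,0.588,-0.061,0,0,0,0],
    [-1,0.588,-0.061,0,0,0,0],
    [-1,0.588,-0.061,0,0,0,0],
    [-1,0.588,-0.061,0,0,0,0],
    [-1,0.588,-0.061,0,0,0,0],
    [-1,0.588,-0.061,0,0,0,0],
    [-1,0.588,-0.061,0,0,0,0],
    [-1,0.588,-0.061,0,0,0,0],
    [-1,0.588,-0.061,0,0,0,0],
    [-1,0.588,-0.061,0,0,0,0],
    [-1,0.588,-0.061,0,0,0,0],
    [-1,0.588,-0.061,0,0,0,0],
    [-1,0,0,0,0,0,0],
    [-1,0,0,0.8,0,0,0],
    [-1,0,0,0.8,0,0,0],
    [-1,0,0,0.4,0,0,0],
    [-1,0,0,0,0,0,0]
  ]
}}

```text
t: 26.22
ee_pos: [472.6, 304.4, 55.9]
orientation: [-2.41, -2.015, 0.007]
ft_force: [0.6, 0.2, -1.4]
width: 57.5
grasp_force: 30.0
```

```bash
python3 - <<'E'
from h import *
to(474.5,306.5,29.3)
E
```

```text
pos [472.6 304.4  55.9] units [0.05  0.032 0.532] turn [-0.028  0.026 -0.004] w 57.5 F [ 0.6  0.2 -1.4] t 26.23
```

Call:
{"api": "step_arm", "payload": {
  "plan": [
    [-1,0.04,0.02,0.35,0,0,0],
    [-1,0,0,0.18,0,0,0],
    [-1,0,0,0,0,0,0],
    [0.5,0,0,0,0,0,0],
    [0.5,0,0,0,0,0,0],
    [0.5,0,0,-0.3,0,0,0],
    [0.5,0,0,-0.7,0,0,0],
    [1,0,0,-0.7,0,0,0],
    [1,0,0,-0.8,0,0,0]
  ]
}}

```text
t: 27.35
ee_pos: [475.3, 307.9, 158.3]
orientation: [2.409, 2.016, 0.001]
ft_force: [-0.0, 0.5, -0.3]
width: 82.5
grasp_force: 0.0
```

Call:
{"api": "step_arm", "payload": {
  "plan": [
    [1,-0.722,0.061,0,0,0,0],
    [1,-0.722,0.061,0,0,0,0],
    [1,-0.722,0.061,0,0,0,0],
    [1,-0.722,0.061,0,0,0,0],
    [1,-0.722,0.061,0,0,0,0],
    [1,-0.722,0.061,0,0,0,0],
    [1,-0.722,0.061,0,0,0,0],
    [1,-0.722,0.061,0,0,0,0],
    [1,-0.722,0.061,0,0,0,0],
    [1,-0.722,0.061,0,0,0,0],
    [1,-0.722,0.061,0,0,0,0],
    [1,-0.722,0.061,0,0,0,0],
    [1,0,0,0,0,0,0],
    [1,0,0,0,0,0,0]
  ]
}}

```text
t: 29.1
ee_pos: [435.0, -124.6, 156.8]
orientation: [2.41, 2.015, 0.001]
ft_force: [0.4, -0.4, -0.0]
width: 87.7
grasp_force: 0.0
```

```bash
python3 - <<'E'
from h import *
to(434.1,-126.3,53)
im=grab('top'); P=cloud(im)
m=(P[...,2]>55)&(P[...,2]<75)&(np.hypot(P[...,0]-474,P[...,1]-306)<42); print(m.sum(),np.median(P[m],0))
E
```

```text
pos [ 435.  -124.6  156.8] units [-0.036 -0.013  2.076] turn [ 0.006 -0.001 -0.005] w 87.7 F [ 0.4 -0.4 -0. ] t 29.1
282 [475.04931019 306.73749785  63.34686013]
```

Call:
{"api": "step_arm", "payload": {
  "plan": [
    [1,-0.036,-0.013,0.6,0,0,0],
    [1,0,0,0.6,0,0,0],
    [1,0,0,0.5,0,0,0],
    [1,0,0,0.37,0,0,0],
    [1,0,0,0,0,0,0],
    [-1,0,0,0,0,0,0],
    [-1,0,0,0,0,0,0],
    [-1,0,0,0,0,0,0],
    [-1,0,0,0,0,0,0],
    [-1,0,0,0,0,0,0],
    [-1,0,0,-0.1,0,0,0],
    [-1,0,0,-0.1,0,0,0],
    [-1,0,0,-0.1,0,0,0],
    [-1,0,0,-0.2,0,0,0],
    [-1,0,0,-0.3,0,0,0],
    [-1,0,0,-0.4,0,0,0],
    [-1,0,0,-0.5,0,0,0],
    [-1,0,0,-0.4,0,0,0],
    [-1,0,0,0,0,0,0]
  ]
}}

```text
t: 31.52
ee_pos: [435.4, -127.0, 159.9]
orientation: [2.406, 2.013, 0.004]
ft_force: [-0.6, -0.2, -1.9]
width: 57.9
grasp_force: 30.0
```

Call:
{"api": "step_arm", "payload": {
  "plan": [
    [-1,0.747,0.078,0,0,0,0],
    [-1,0.747,0.078,0,0,0,0],
    [-1,0.747,0.078,0,0,0,0],
    [-1,0.747,0.078,0,0,0,0],
    [-1,0.747,0.078,0,0,0,0],
    [-1,0.747,0.078,0,0,0,0],
    [-1,0.747,0.078,0,0,0,0],
    [-1,0.747,0.078,0,0,0,0],
    [-1,0.747,0.078,0,0,0,0],
    [-1,0.747,0.078,0,0,0,0],
    [-1,0.747,0.078,0,0,0,0],
    [-1,0.747,0.078,0,0,0,0],
    [-1,0,0,0,0,0,0],
    [-1,0,0,0.8,0,0,0],
    [-1,0,0,0.8,0,0,0],
    [-1,0,0,0.4,0,0,0],
    [-1,0,0,0,0,0,0]
  ]
}}

```text
t: 33.65
ee_pos: [558.1, 305.2, 56.2]
orientation: [-2.409, -2.015, 0.005]
ft_force: [0.4, 0.3, -0.5]
width: 57.7
grasp_force: 30.0
```

```bash
python3 - <<'E'
from h import *
to(559.5,306.5,29.3)
E
```

```text
pos [558.1 305.2  56.2] units [0.031 0.024 0.539] turn [-0.022  0.018 -0.003] w 57.7 F [ 0.4  0.3 -0.5] t 33.65
```

Call:
{"api": "step_arm", "payload": {
  "plan": [
    [-1,0.03,0.02,0.35,0,0,0],
    [-1,0,0,0.19,0,0,0],
    [-1,0,0,0,0,0,0],
    [0.5,0,0,0,0,0,0],
    [0.5,0,0,0,0,0,0],
    [0.5,0,0,-0.3,0,0,0],
    [0.5,0,0,-0.7,0,0,0],
    [1,0,0,-0.7,0,0,0],
    [1,0,0,-0.8,0,0,0],
    [1,-0.639,-0.158,0,0,0,0],
    [1,-0.639,-0.158,0,0,0,0],
    [1,-0.639,-0.158,0,0,0,0],
    [1,-0.639,-0.158,0,0,0,0],
    [1,-0.639,-0.158,0,0,0,0],
    [1,-0.639,-0.158,0,0,0,0],
    [1,0,0,0,0,0,0],
    [1,0,0,0,0,0,0]
  ]
}}

```text
t: 35.78
ee_pos: [480.9, 127.8, 156.7]
orientation: [2.409, 2.015, 0.003]
ft_force: [-0.2, -0.3, -1.5]
width: 88.0
grasp_force: 0.0
```

```bash
python3 - <<'E'
from h import *
to(479,126.3,39)
im=grab('scene'); cv2.imwrite('pics/s3.png',cv2.resize(im['pixels'][120:290,180:440,::-1],(780,510)))
P=cloud(im)
for x in (389,475,559):
    m=(P[...,2]>55)&(P[...,2]<75)&(np.hypot(P[...,0]-x,P[...,1]-306)<40); print(m.sum(),np.median(P[m],0).round(1), np.percentile(P[m][:,2],[5,95]))
jar()
E
```

```text
pos [480.9 127.8 156.7] units [-0.039 -0.037  2.353] turn [ 0.016 -0.009 -0.003] w 88.0 F [-0.2 -0.3 -1.5] t 35.77
37 [402.1 300.5  63.1] [56.34144896 66.52224724]
127 [477.4 301.8  64. ] [56.31486515 67.01833278]
137 [561.3 301.7  63.6] [56.1663157 66.9888051]
jar 172 centre [656.3 -41.6  39.4] z [27.3 39.1 43.4]
```

View pics/s3.png

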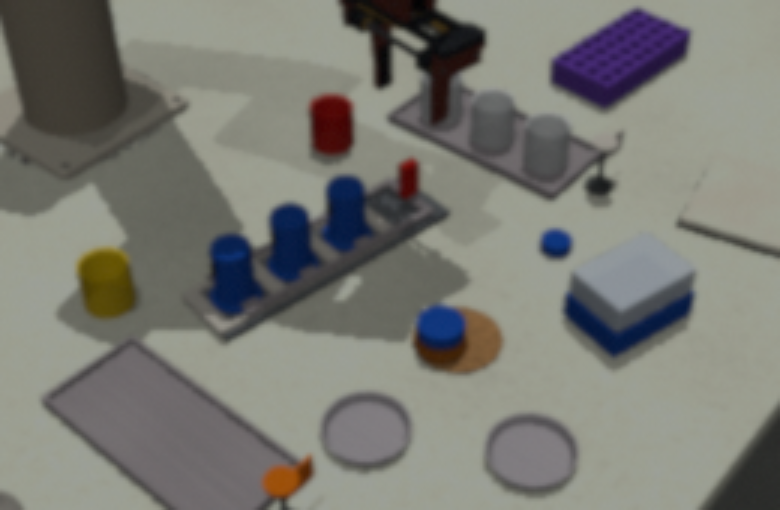

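All three covers stand in the white-flag tray and the small beakers are still in the rack. The jar has been knocked to about (656,-42), near the pad's edge, so I'll re-centre it after opening the bar.

Call:
{"api": "step_arm", "payload": {
  "plan": [
    [1,-0.039,-0.037,0.7,0,0,0],
    [1,0,0,0.7,0,0,0],
    [1,0,0,0.6,0,0,0],
    [1,0,0,0.34,0,0,0],
    [1,0,0,0,0,0,0],
    [-1,0,0,0,0,0,0],
    [-1,0,0,0,0,0,0],
    [-1,0,0,0,0,0,0],
    [-1,0,0,0,0,0,0],
    [-1,0,0,0,0,0,0],
    [-1,0,0,0,0,0,0],
    [-1,0,0,0,0,0,0],
    [-1,-0.1,0,0,0,0,0],
    [-1,-0.15,0,0,0,0,0],
    [-1,-0.15,0,0,0,0,0],
    [-1,-0.15,0,0,0,0,0],
    [-1,-0.15,0,0,0,0,0],
    [-1,-0.08,0,0,0,0,0],
    [-1,0,0,0,0,0,0],
    [-1,0,0,0,0,0,0]
  ]
}}

```text
t: 38.38
ee_pos: [472.5, 87.0, 38.8]
orientation: [2.408, 2.015, 0.004]
ft_force: [5.3, -2.9, -3.3]
width: 13.8
grasp_force: 30.0
```

```bash
python3 - <<'E'
from h import *
to(472.4,88.8,39)
to(656.3,-41.6,9)
E
```

```text
pos [472.5  87.   38.8] units [ 0.035 -0.009 -0.003] turn [ 0.024 -0.004  0.002] w 13.8 F [ 5.3 -2.9 -3.3] t 38.38
pos [472.5  87.   38.8] units [-1.883  4.07   0.608] turn [ 0.024 -0.004  0.002] w 13.8 F [ 5.3 -2.9 -3.3] t 38.38
```

Call:
{"api": "step_arm", "payload": {
  "plan": [
    [-1,-0.04,0,0,0,0,0],
    [-1,0,0,0,0,0,0],
    [-1,0,0,0,0,0,0]
  ]
}}

```text
t: 38.75
ee_pos: [472.4, 86.1, 38.8]
orientation: [2.409, 2.015, 0.005]
ft_force: [5.5, 5.7, -4.3]
width: 13.7
grasp_force: 30.0
```

Call:
{"api": "step_arm", "payload": {
  "plan": [
    [1,0.02,0,0,0,0,0],
    [1,0,0,0,0,0,0],
    [1,0,0,0,0,0,0],
    [1,0,0,0,0,0,0],
    [1,0,0,-0.5,0,0,0],
    [1,0,0,-0.8,0,0,0],
    [1,0,0,-0.8,0,0,0],
    [1,-0.233,0.509,0,0,0,0],
    [1,-0.233,0.509,0,0,0,0],
    [1,-0.233,0.509,0,0,0,0],
    [1,-0.233,0.509,0,0,0,0],
    [1,-0.233,0.509,0,0,0,0],
    [1,-0.233,0.509,0,0,0,0],
    [1,-0.233,0.509,0,0,0,0],
    [1,-0.233,0.509,0,0,0,0],
    [1,0,0,0,0,0,0],
    [1,0,0,0,0,0,0]
  ]
}}

```text
t: 40.88
ee_pos: [653.6, -41.0, 143.2]
orientation: [-2.409, -2.015, 0.002]
ft_force: [-1.0, 0.1, 0.0]
width: 87.6
grasp_force: 0.0
```

```bash
python3 - <<'E'
from h import *
to(656.3,-41.6,9)
im=grab('top'); P=cloud(im)
h=cv2.cvtColor(im['pixels'],cv2.COLOR_RGB2HSV)
m=((h[...,0]<8)|(h[...,0]>172))&(h[...,1]>120)&(np.hypot(P[...,0]-475,P[...,1]-105)<45)&(P[...,2]>60)
print('handle',m.sum(),np.median(P[m],0).round(1))
m=(P[...,2]>75)&(P[...,2]<95)&(P[...,0]<520)&(abs(P[...,1]+47)<130); n,l,s,c=cv2.connectedComponentsWithStats(m.astype(np.uint8))
for i in range(1,n):
    if s[i,4]>30: print('beaker',s[i,4],np.median(P[l==i],0).round(1))
jar()
E
```

```text
pos [653.6 -41.  143.2] units [-2.000e-03  6.000e-02  2.684e+00] turn [-0.013  0.    -0.001] w 87.6 F [-1.   0.1  0. ] t 40.88
handle 36 [471.7  88.   70.7]
jar 169 centre [657.1 -41.8  39.1] z [27.9 39.3 43. ]
```

Call:
{"api": "step_arm", "payload": {
  "plan": [
    [1,0,0.06,0.7,0,0,0],
    [1,0,0,0.7,0,0,0],
    [1,0,0,0.6,0,0,0],
    [1,0,0,0.4,0,0,0],
    [1,0,0,0.27,0,0,0],
    [1,0,0,0,0,0,0],
    [-1,0,0,0,0,0,0],
    [-1,0,0,0,0,0,0],
    [-1,0,0,0,0,0,0],
    [-1,0,0,0,0,0,0],
    [-1,0,0,0,0,0,0],
    [-1,0,0,-0.3,0,0,0],
    [-1,0.25,0.03,0,0,0,0],
    [-1,0.26,0.03,0,0,0,0],
    [-1,0,0,0,0,0,0],
    [-1,0,0,0.2,0,0,0],
    [-1,0,0,0.1,0,0,0],
    [-1,0,0,0,0,0,0]
  ]
}}

```text
t: 43.22
ee_pos: [664.4, -17.4, 10.4]
orientation: [-2.409, -2.014, 0.002]
ft_force: [-4.6, 0.8, 8.5]
width: 54.9
grasp_force: 28.3
```

```bash
python3 - <<'E'
from h import *
to(664.2,-17.1,9)
to(462.3,31,155)
E
```

```text
pos [664.4 -17.4  10.4] units [ 0.005 -0.004  0.029] turn [-0.015 -0.    -0.004] w 54.9 F [-4.6  0.8  8.5] t 43.23
pos [664.4 -17.4  10.4] units [ 0.237 -4.154 -2.884] turn [-0.015 -0.    -0.004] w 54.9 F [-4.6  0.8  8.5] t 43.23
```

Call:
{"api": "step_arm", "payload": {
  "plan": [
    [1,0,0,0,0,0,0],
    [1,0,0,0,0,0,0],
    [1,0,0,0,0,0,0],
    [1,0,0,-0.5,0,0,0],
    [1,0,0,-0.8,0,0,0],
    [1,0,0,-0.8,0,0,0],
    [1,0,0,-0.8,0,0,0],
    [1,0.03,-0.519,0,0,0,0],
    [1,0.03,-0.519,0,0,0,0],
    [1,0.03,-0.519,0,0,0,0],
    [1,0.03,-0.519,0,0,0,0],
    [1,0.03,-0.519,0,0,0,0],
    [1,0.03,-0.519,0,0,0,0],
    [1,0.03,-0.519,0,0,0,0],
    [1,0.03,-0.519,0,0,0,0],
    [1,0,0,0,0,0,0],
    [1,0,0,0,0,0,0]
  ]
}}

```text
t: 45.35
ee_pos: [464.1, 31.1, 155.5]
orientation: [2.409, 2.015, 0.002]
ft_force: [-0.2, 0.3, -0.5]
width: 87.7
grasp_force: 0.0
```

```bash
python3 - <<'E'
from h import *
to(462.3,31,45)
jar()
E
```

```text
pos [464.1  31.1 155.5] units [-0.009 -0.039  2.21 ] turn [ 0.013 -0.002  0.   ] w 87.7 F [-0.2  0.3 -0.5] t 45.35
jar 165 centre [666.7 -18.4  39. ] z [26.  38.8 43.2]
```

Call:
{"api": "step_arm", "payload": {
  "plan": [
    [1,-0.009,-0.039,0.7,0,0,0],
    [1,0,0,0.6,0,0,0],
    [1,0,0,0.5,0,0,0],
    [1,0,0,0.4,0,0,0],
    [1,0,0,0,0,0,0],
    [-1,0,0,0,0,0,0],
    [-1,0,0,0,0,0,0],
    [-1,0,0,0,0,0,0],
    [-1,0,0,0,0,0,0],
    [-1,0,0,0,0,0,0],
    [-1,0,0,0,0,0,0],
    [-1,0,0,-0.2,0,0,0],
    [-1,0,0,-0.4,0,0,0],
    [-1,0,0,-0.6,0,0,0],
    [-1,0,0,-0.6,0,0,0],
    [-1,0,0,-0.4,0,0,0],
    [-1,0,0,0,0,0,0]
  ]
}}

```text
t: 47.52
ee_pos: [461.5, 31.1, 156.6]
orientation: [2.408, 2.015, 0.004]
ft_force: [0.1, 0.7, -0.4]
width: 45.8
grasp_force: 30.0
```

Call:
{"api": "step_arm", "payload": {
  "plan": [
    [-1,-0.622,0.406,0,0,0,0],
    [-1,-0.622,0.406,0,0,0,0],
    [-1,-0.622,0.406,0,0,0,0],
    [-1,-0.622,0.406,0,0,0,0],
    [-1,-0.622,0.406,0,0,0,0],
    [-1,-0.622,0.406,0,0,0,0],
    [-1,-0.622,0.406,0,0,0,0],
    [-1,-0.622,0.406,0,0,0,0],
    [-1,-0.622,0.406,0,0,0,0],
    [-1,-0.622,0.406,0,0,0,0],
    [-1,0,0,0,0,0,0],
    [-1,0,0,0.8,0,0,0],
    [-1,0,0,0.8,0,0,0],
    [-1,0,0,0,0,0,0]
  ]
}}

```text
t: 49.28
ee_pos: [602.4, -308.3, 71.0]
orientation: [-2.403, -2.011, 0.005]
ft_force: [0.3, -0.5, -0.6]
width: 45.4
grasp_force: 30.0
```

```bash
python3 - <<'E'
from h import *
to(607,-311,40.7)
E
```

```text
pos [ 602.4 -308.3   71. ] units [-0.038  0.106  0.605] turn [-0.071 -0.024  0.004] w 45.4 F [ 0.3 -0.5 -0.6] t 49.27
```

Call:
{"api": "step_arm", "payload": {
  "plan": [
    [-1,-0.038,0.106,0.3,0,0,0],
    [-1,0,0,0.22,0,0,0],
    [-1,0,0,0.08,0,0,0],
    [-1,0,0,0,0,0,0],
    [0.5,0,0,0,0,0,0],
    [0.5,0,0,0,0,0,0],
    [0.5,0,0,0,0,0,0],
    [0.5,0,0,-0.5,0,0,0],
    [0.5,0,0,-0.7,0,0,0],
    [1,0,0,-0.7,0,0,0],
    [1,0,0,-0.4,0,0,0]
  ]
}}

```text
t: 50.65
ee_pos: [611.3, -314.1, 162.3]
orientation: [2.408, 2.014, 0.002]
ft_force: [-1.3, -0.5, 0.3]
width: 82.6
grasp_force: 0.0
```

Call:
{"api": "step_arm", "payload": {
  "plan": [
    [1,0.515,-0.451,0,0,0,0],
    [1,0.515,-0.451,0,0,0,0],
    [1,0.515,-0.451,0,0,0,0],
    [1,0.515,-0.451,0,0,0,0],
    [1,0.515,-0.451,0,0,0,0],
    [1,0.515,-0.451,0,0,0,0],
    [1,0.515,-0.451,0,0,0,0],
    [1,0.515,-0.451,0,0,0,0],
    [1,0.515,-0.451,0,0,0,0],
    [1,0,0,0,0,0,0],
    [1,0,0,0,0,0,0]
  ]
}}

```text
t: 52.02
ee_pos: [452.4, -50.0, 160.3]
orientation: [2.409, 2.016, 0.001]
ft_force: [0.4, 0.6, -0.5]
width: 88.0
grasp_force: 0.0
```

```bash
python3 - <<'E'
from h import *
to(448,-47.2,45)
im=grab('top'); P=cloud(im)
m=(P[...,2]>70)&(P[...,2]<95)&(np.hypot(P[...,0]-607,P[...,1]+311)<42); print(m.sum(),np.median(P[m],0))
E
```

```text
pos [452.4 -50.  160.3] units [ 0.041 -0.099  2.307] turn [0.007 0.001 0.004] w 88.0 F [ 0.4  0.6 -0.5] t 52.02
182 [ 609.90445037 -311.27451483   79.82591046]
```

Call:
{"api": "step_arm", "payload": {
  "plan": [
    [1,0.041,-0.099,0.7,0,0,0],
    [1,0,0,0.7,0,0,0],
    [1,0,0,0.5,0,0,0],
    [1,0,0,0.4,0,0,0],
    [1,0,0,0,0,0,0],
    [-1,0,0,0,0,0,0],
    [-1,0,0,0,0,0,0],
    [-1,0,0,0,0,0,0],
    [-1,0,0,0,0,0,0],
    [-1,0,0,0,0,0,0],
    [-1,0,0,0,0,0,0],
    [-1,0,0,-0.2,0,0,0],
    [-1,0,0,-0.4,0,0,0],
    [-1,0,0,-0.6,0,0,0],
    [-1,0,0,-0.6,0,0,0],
    [-1,0,0,-0.5,0,0,0],
    [-1,0,0,0,0,0,0]
  ]
}}

```text
t: 54.2
ee_pos: [448.4, -47.0, 161.9]
orientation: [2.407, 2.014, 0.004]
ft_force: [-0.1, -1.1, -1.0]
width: 45.8
grasp_force: 30.0
```

Call:
{"api": "step_arm", "payload": {
  "plan": [
    [-1,-0.607,0.297,0,0,0,0],
    [-1,-0.607,0.297,0,0,0,0],
    [-1,-0.607,0.297,0,0,0,0],
    [-1,-0.607,0.297,0,0,0,0],
    [-1,-0.607,0.297,0,0,0,0],
    [-1,-0.607,0.297,0,0,0,0],
    [-1,-0.607,0.297,0,0,0,0],
    [-1,-0.607,0.297,0,0,0,0],
    [-1,0,0,0,0,0,0],
    [-1,0,0,0,0,0,0],
    [-1,0,0,0.4,0,0,0],
    [-1,0,0,0,0,0,0]
  ]
}}

```text
t: 55.7
ee_pos: [519.8, -305.0, 138.5]
orientation: [-2.406, -2.014, 0.002]
ft_force: [-0.0, 0.7, -0.7]
width: 45.6
grasp_force: 30.0
```

```bash
python3 - <<'E'
from h import *
to(522,-307,40.7)
E
```

```text
pos [ 519.8 -305.   138.5] units [-0.035  0.057  1.956] turn [-0.032 -0.013  0.008] w 45.6 F [-0.   0.7 -0.7] t 55.7
```

Call:
{"api": "step_arm", "payload": {
  "plan": [
    [-1,-0.035,0.057,0.6,0,0,0],
    [-1,0,0,0.6,0,0,0],
    [-1,0,0,0.4,0,0,0],
    [-1,0,0,0.25,0,0,0],
    [-1,0,0,0.1,0,0,0],
    [-1,0,0,0,0,0,0],
    [0.5,0,0,0,0,0,0],
    [0.5,0,0,0,0,0,0],
    [0.5,0,0,0,0,0,0],
    [0.5,0,0,-0.5,0,0,0],
    [0.5,0,0,-0.7,0,0,0],
    [1,0,0,-0.7,0,0,0],
    [1,0,0,-0.4,0,0,0]
  ]
}}

```text
t: 57.32
ee_pos: [524.5, -309.5, 159.9]
orientation: [2.408, 2.014, 0.001]
ft_force: [-0.5, -0.3, -0.7]
width: 82.7
grasp_force: 0.0
```

Call:
{"api": "step_arm", "payload": {
  "plan": [
    [1,0.464,-0.338,0,0,0,0],
    [1,0.464,-0.338,0,0,0,0],
    [1,0.464,-0.338,0,0,0,0],
    [1,0.464,-0.338,0,0,0,0],
    [1,0.464,-0.338,0,0,0,0],
    [1,0.464,-0.338,0,0,0,0],
    [1,0.464,-0.338,0,0,0,0],
    [1,0,0,0,0,0,0],
    [1,0,0,0,0,0,0]
  ]
}}

```text
t: 58.45
ee_pos: [436.9, -128.8, 158.1]
orientation: [2.408, 2.015, 0.001]
ft_force: [-0.5, 1.0, 0.4]
width: 87.9
grasp_force: 0.0
```

```bash
python3 - <<'E'
from h import *
to(434.1,-126.3,45)
im=grab('top'); P=cloud(im)
m=(P[...,2]>70)&(P[...,2]<95)&(np.hypot(P[...,0]-522,P[...,1]+307)<42); print(m.sum(),np.median(P[m],0))
E
```

```text
pos [ 436.9 -128.8  158.1] units [ 0.041 -0.068  2.262] turn [0.012 0.003 0.003] w 87.9 F [-0.5  1.   0.4] t 58.45
176 [ 523.31758124 -309.22174517   80.25628672]
```

Call:
{"api": "step_arm", "payload": {
  "plan": [
    [1,0.041,-0.068,0.7,0,0,0],
    [1,0,0,0.7,0,0,0],
    [1,0,0,0.5,0,0,0],
    [1,0,0,0.36,0,0,0],
    [1,0,0,0,0,0,0],
    [-1,0,0,0,0,0,0],
    [-1,0,0,0,0,0,0],
    [-1,0,0,0,0,0,0],
    [-1,0,0,0,0,0,0],
    [-1,0,0,0,0,0,0],
    [-1,0,0,0,0,0,0],
    [-1,0,0,-0.2,0,0,0],
    [-1,0,0,-0.4,0,0,0],
    [-1,0,0,-0.6,0,0,0],
    [-1,0,0,-0.6,0,0,0],
    [-1,0,0,-0.5,0,0,0],
    [-1,0,0,0,0,0,0]
  ]
}}

```text
t: 60.62
ee_pos: [434.1, -126.0, 161.3]
orientation: [2.407, 2.014, 0.003]
ft_force: [1.0, -0.4, -1.4]
width: 45.4
grasp_force: 30.0
```

Call:
{"api": "step_arm", "payload": {
  "plan": [
    [-1,-0.495,0.097,0,0,0,0],
    [-1,-0.495,0.097,0,0,0,0],
    [-1,-0.495,0.097,0,0,0,0],
    [-1,-0.495,0.097,0,0,0,0],
    [-1,-0.495,0.097,0,0,0,0],
    [-1,-0.495,0.097,0,0,0,0],
    [-1,-0.495,0.097,0,0,0,0],
    [-1,0,0,0,0,0,0],
    [-1,0,0,0.4,0,0,0],
    [-1,0,0,0,0,0,0]
  ]
}}

```text
t: 61.88
ee_pos: [434.4, -300.4, 137.8]
orientation: [-2.406, -2.013, 0.002]
ft_force: [-0.8, 0.1, -1.7]
width: 45.6
grasp_force: 30.0
```

```bash
python3 - <<'E'
from h import *
to(437,-303,40.7)
E
```

```text
pos [ 434.4 -300.4  137.8] units [-0.045  0.068  1.942] turn [-0.035 -0.018  0.002] w 45.6 F [-0.8  0.1 -1.7] t 61.88
```

Call:
{"api": "step_arm", "payload": {
  "plan": [
    [-1,-0.045,0.068,0.6,0,0,0],
    [-1,0,0,0.6,0,0,0],
    [-1,0,0,0.4,0,0,0],
    [-1,0,0,0.24,0,0,0],
    [-1,0,0,0.1,0,0,0],
    [-1,0,0,0,0,0,0],
    [0.5,0,0,0,0,0,0],
    [0.5,0,0,0,0,0,0],
    [0.5,0,0,0,0,0,0],
    [0.5,0,0,-0.5,0,0,0],
    [0.5,0,0,-0.7,0,0,0],
    [1,0,0,-0.7,0,0,0],
    [1,0,0,-0.8,0,0,0],
    [1,0,0,-0.8,0,0,0],
    [1,0.5,0,0,0,0,0],
    [1,0.5,0,0,0,0,0],
    [1,0.5,0,0,0,0,0],
    [1,0,0,0,0,0,0],
    [1,0,0,0,0,0,0]
  ]
}}

```text
t: 64.25
ee_pos: [452.2, -231.6, 217.8]
orientation: [2.409, 2.016, -0.0]
ft_force: [0.1, -0.4, -0.0]
width: 87.7
grasp_force: 0.0
```

```bash
python3 - <<'E'
from h import *
jar()
im=load('scene'); cv2.imwrite('pics/s4.png',cv2.resize(im['pixels'][...,::-1],(800,500)))
im=grab('top'); P=cloud(im)
for n,x,y,lo,hi in(('b3',610,-311,70,95),('b2',523,-309,70,95),('b1',437,-303,70,95),('c3',389,306,55,75),('c2',475,306,55,75),('c1',559,306,55,75),('handle',472,88,62,80)):
    m=(P[...,2]>lo)&(P[...,2]<hi)&(np.hypot(P[...,0]-x,P[...,1]-y)<40); print(n,m.sum(),np.median(P[m],0).round(1) if m.any() else '')
E
```

```text
jar 164 centre [666.3 -18.5  38.9] z [27.5 39.1 43.4]
b3 172 [ 610.2 -311.3   79.6]
b2 0 
b1 0 
c3 288 [389.8 306.4  63.3]
c2 284 [475.4 306.8  63.2]
c1 274 [559.8 306.7  63.5]
handle 36 [471.7  88.   70.3]
```

View pics/s4.png

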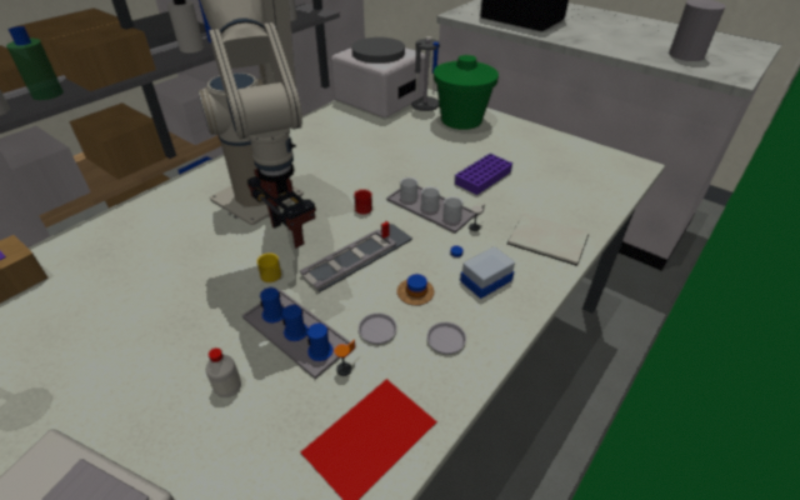

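The picture shows three blue beakers standing in the orange-flag tray, the covers in the other tray and the jar on the pad, with the bar open. I'll check the heights of b1 and b2 in the scene depth, then hand in.

```bash
python3 - <<'E'
from h import *
im=load('scene'); P=cloud(im); ok=True
for n,x,y in(('b1',437,-303),('b2',523,-309)):
    m=(P[...,2]>70)&(P[...,2]<95)&(np.hypot(P[...,0]-x,P[...,1]-y)<35); p=np.median(P[m],0); print(n,m.sum(),p.round(1)); ok&=m.sum()>20 and abs(p[2]-80)<4
if ok: print(ctrl.close_job())
E
```

```text
b1 158 [ 442.2 -310.    80.4]
b2 178 [ 526.7 -314.6   80.2]
the job is handed in; nothing more can be done
None
```

The job is handed in: the three large beakers stand in the white-flag tray, the three small ones in the orange-flag tray, the bar is open, and the jar stands on the cork pad (re-centred once after being knocked); the judge's verdict was not shown.

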